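# Shunt the container train into the shed, up to the hidden buffer

## Robot

A 6-joint arm with a two-finger parallel gripper is mounted at the origin on the work surface. World frame = base frame: x ahead of the robot, y to its left, z up, the work surface at z = 0. Lengths are in m, angles in rad, forces in N, time in s.
With the tool pointing down it reaches from about 0.35 to 0.925 m from the base axis. Payload 6.4 kg.
Tool frame: the origin (TCP) lies on the mounting face of the last link; the fingertips stand 199 mm ahead of it and the grasp point (between the pads) lies 180 mm ahead of it (bot.pinch_z is the z of the grasp point in the tool frame, in m); z points along the fingers, y is the line along which they close (so a half turn about z gives the same grasp; the last joint's range is limited). The gripper opens to 94 mm and grips with 3 to 60 N. Pads are 16 mm wide; open, the fingers measure 119 mm over their backs; the gripper's body (75 mm by 177 mm) begins 78 mm behind the grasp point.
Start: joints at [-1.39, 0.245, 1.558, -0, 1.339, -0.174], TCP at [0.226, -0.61, 0.405] pointing down, gripper open.
Joint ranges: [-3.13, 3.13], [-1.02, 2.26], [0.13, 2.54], [-0.95, 4.09], [0.21, 2.88], [-2.74, 2.74]. Speed limits (rad/s): [2.57, 2.57, 3.14, 3.14, 3.14, 3.14].

## Interface

Orientations are given as [roll, pitch, yaw] about the fixed x, y, z axes, in that order (R = Rz(yaw) Ry(pitch) Rx(roll)).
In Python, from workcell import bot gives the robot as it stands.
- The arm moves only by the shell command python3 -m jog 'ROWS' [FORCE]. ROWS is a JSON object of lists of equal length, an entry for each row: "delta_rot": the turn, a rotation vector about the tool's x, y, z in rad, a list of three; "dp": the shift along the tool's x, y, z in mm, a list of three; "jaw": the finger opening in mm, from 0 to 94. In form: {"delta_rot": [[wx, wy, wz], ...], "dp": [[dx, dy, dz], ...], "jaw": [jaw, ...]}. A call has 1 to 20 rows; each row is the pose to reach, as a shift and turn from the pose commanded when the call began, along the tool's axes at that moment; what a row does not reach only later rows make up. A row lasts 1/8 s, in which the tool goes at most 62.5 mm and 10.7 degrees, less where a joint would pass 70% of its speed; a pose out of reach is approached as far as the arm can. A call with a gripper value outside its range is refused whole. The fingers move at their own pace and stop on an object; FORCE is the grip in N (left out, the last holds). Time passes only in rows, so rows that repeat a pose let the fingers close. It gives the time, the measured TCP pose, the force, the opening and the grip force at its end, in the units of the state.
- bot.sense(): the state, without advancing time (a new reading comes with each control period).
- bot.grab_frame(name): name is "scene" or "top" or "wrist"; returns a dict with "img" (420x560x3 uint8, red, green, blue), "K" (3x3 intrinsics, pixels), "cam_to_world" (4x4, takes a point from camera to world coordinates). Camera axes: x right, y up, looking along -z (the intrinsics and any distortion apply to the point x, -y, -z); pixel columns grow to the right and rows downward; lengths in m; the calibration is good to about 2 mm. A picture is of the moment at which its call begins. There is no depth.
- bot.finish_job(): hands the job in; it is judged then, once.
The state is a dict: "clock": time; "joint_positions": joint angles; "qd": joint speeds; "tau": joint torques, N m; "position": TCP position; "ee_rot": TCP orientation; "force": force on the tool from outside, world axes, zero at the start; "ft_torque": the same for the moment, N m; "finger_gap": opening from 0.0 (shut) to 1.0 (fully open); "gripper_force": force on a finger pad.
Only numpy, scipy, OpenCV 4.12 (cv2) and the standard library are available. Lean on these libraries where they do the work, as an engineer would, in place of code of your own. Each camera call takes 0.05 s, during which the arm holds its last target. There are 200 camera calls.

## Task

Shunt the train into the engine shed: push the chrome locomotive along its track so that it closes up to the flat wagon and the wagon rolls in ahead of it until it rests against the rubber buffer block somewhere inside the shed, then leave both standing there closed up. You must feel for the block: let the wagon press lightly on it (a few newtons), but do not shift it, and never push on the locomotive with more than 18 newtons. Do not touch the wagon or its load, keep the blue container riding on the wagon, and leave the other toys alone.

Things in the scene. Friction and masses are not known exactly. Their poses are not given: they have to be found in the camera images.
- track: Fixed beech toy track, 44 mm wide, leading into an engine shed. Origin: on the table top, on the track's centre line, at the shed mouth; x runs along the track into the shed, z up. It spans x = -360 to +165 mm; its top is 12 mm above the table, with two wheel grooves 9 mm wide, 6 mm deep, at y = +-11.5 mm. Its place and heading on the table vary.
- shed_mouth (a point): Centre of the shed's opening, 44 mm above the track's origin. The shed (white walls, red flat roof) is one with the track and spans x = 0 to 165 mm (roof from -8 to 173 mm), 126 mm wide over the roof, 102 mm high; opening 98 mm wide and 88 mm high.
- buffer_holder: Steel holder on the inside of the shed's back wall, x = 157 mm of the track. It carries the dark hard-silicone buffer block (25 mm thick, 46 mm wide, 16 to 50 mm above the table), clamped by friction anywhere along it: its face lies 55 to 110 mm inside the shed mouth. Roof and walls hide it, its place is not measured; over about 9 N of push it slips back.
- loco: Chrome aluminium locomotive, 110 mm long, 34 wide (cab roof 40, overhanging the back by 2 mm), 68 high, 0.14 to 0.28 kg. Origin: under the wheels' centre, in the grooves 6 mm above the table; x points forwards, to wagon and shed. Flat upright back at x = -55 mm, 12 to 62 mm above the origin. The wheels do not turn: it slides (friction about 0.5 to 0.7) and stays where left.
- loco_nose (a point): Centre of the locomotive's flat front buffer beam (34 mm wide, 14 mm high), x = +55 mm, 18 mm above its origin.
- loco_back (a point): Centre of the lower part of the locomotive's flat back, x = -55 mm, 18 mm above its origin.
- wagon: Dark wooden flat wagon, 100 mm long, 34 mm wide, deck 26 mm above its origin, about 0.12 kg (0.08 to 0.17). Origin: centre of the underside of the wheels, 6 mm above the table; x points towards the shed. Stands on the track between locomotive and shed, 15 to 40 mm ahead of the locomotive; slides with friction like it.
- wagon_nose (a point): Centre of the wagon's flat front end (towards the shed), x = +50 mm, 18 mm above its origin.
- wagon_tail (a point): Centre of the wagon's flat rear end (towards the locomotive), x = -50 mm, 18 mm above its origin.
- container: Blue plastic freight container, 70 x 30 x 32 mm, 50 g, standing loose on the wagon's deck. Origin: centre of its underside; x along its length.
- track_stack: Bystander: three stacked spare track pieces, 144 x 50 x 36 mm, loose, beside the track. Origin: centre of underside.
- tree: Bystander: green wooden tree, 48 mm wide, 88 mm tall, loose, beside the track. Origin: centre of underside.
- signal: Bystander: toy light signal, 34 mm wide, 88 mm tall, loose, beside the track near the shed mouth. Origin: centre of underside.
- yellow_container: Bystander: yellow freight container, 70 x 30 x 32 mm, loose, beside the shed. Origin: centre of underside.
- crane: Bystander: wooden toy crane with jib and crank lever, base 100 x 100 mm, 214 mm tall, loose, on the robot's right. Origin: centre of underside.
Mind the look-alikes: they are no part of the job. Leave any orange or pink look-alike of the wagon alone.

How it is judged:
By the outcome, as a careful person would: the job done as asked, in the order asked, and still so for the second after the job is handed in, with the robot touching nothing.
It also fails if it takes over 50 s, if anything falls off the work surface, if the arm or the gripper's body presses on something with over 40 N, if the wrist force passes 120 N, or if a joint passes its speed limit or range.

## Working session

There is one attempt and no reset: what is moved stays moved. The work goes in short steps, Python scripts to look and compute and a shell command to move; the robot and the scene stay as the last step left them, time stands still between calls to the robot, and variables do not carry over. Pictures are saved under pics/ and viewed, at most 10 in all, crops included, and the job is handed in when it is done.

```bash
mkdir -p pics; cat > h.py <<'E'
import numpy as np, cv2
from workcell import bot
from scipy.spatial.transform import Rotation as R
def snap(n,f):
    d=bot.grab_frame(n); cv2.imwrite(f'pics/{f}.png',d['img'][:,:,::-1]); np.savez(f'pics/{f}.npz',**d); return d
def ray(d,u,v,z):
    K=d['K'];T=d['cam_to_world']
    p=np.array([(u-K[0,2])/K[0,0],-(v-K[1,2])/K[1,1],-1.]);w=T[:3,:3]@p;o=T[:3,3]
    return o+w*(z-o[2])/w[2]
E
python3 - <<'E'
from h import *
for n in('top','scene'):
    d=snap(n,n); print(d.keys(),d['K'],d['cam_to_world'])
s=bot.sense();print(s)
E
```

```text
dict_keys(['img', 'K', 'cam_to_world']) [[467.23093693   0.         281.47692853]
 [  0.         467.23093693 208.66213546]
 [  0.           0.           1.        ]] [[-0.00821779  0.99754836 -0.06949635  0.46746992]
 [-0.99986873 -0.00916763 -0.01335954 -0.17853051]
 [-0.01396391  0.06937744  0.99749275  1.14725047]
 [ 0.          0.          0.          1.        ]]
dict_keys(['img', 'K', 'cam_to_world']) [[541.53556267   0.         276.98029539]
 [  0.         541.53556267 204.37723806]
 [  0.           0.           1.        ]] [[-0.66790986 -0.41168283  0.62001102  1.29392777]
 [ 0.74424097 -0.3709595   0.55542274  0.51561922]
 [ 0.00134097  0.83240993  0.55415874  0.74285148]
 [ 0.          0.          0.          1.        ]]
{'clock': 0.1, 'joint_positions': array([-1.39011133e+00,  2.45731015e-01,  1.55886870e+00,  1.78951172e-05,
        1.33869972e+00, -1.74089978e-01]), 'qd': array([ 3.55478629e-04, -3.12210630e-03, -3.90159040e-04, -7.88637749e-04,
        4.08018203e-04,  9.99407779e-05]), 'tau': array([ 2.14345523e-04, -4.16914272e+01, -3.15525663e+01,  6.86537870e-02,
        3.09466815e-02, -4.68990675e-05]), 'position': array([ 0.22577352, -0.60931888,  0.4036763 ]), 'ee_rot': array([-3.13991468e+00, -3.12780862e-04,  3.54770577e-01]), 'force': array([ 0.35564325,  0.24774932, -0.13791107]), 'ft_torque': array([-0.03958876, -0.01706326,  0.04847307]), 'gripper_force': 0.0, 'finger_gap': 0.9984925442830027}
```

View pics/top.png

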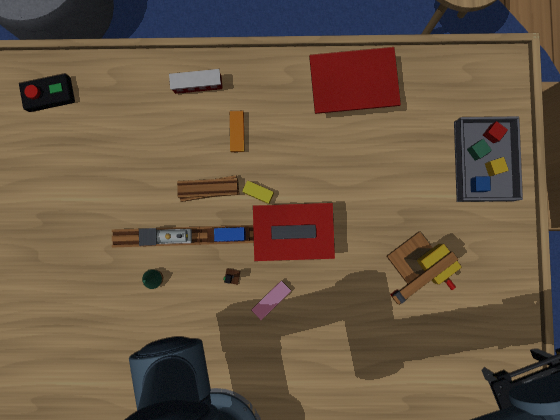

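View pics/scene.png

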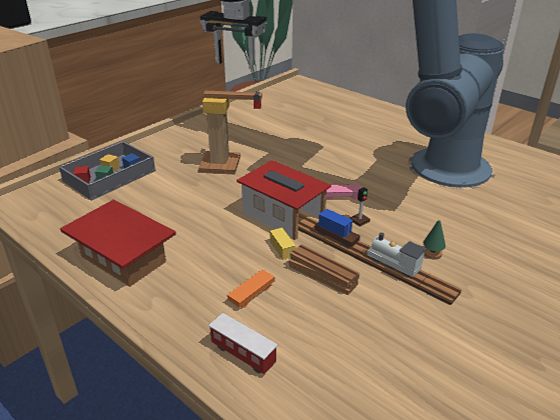

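The top view shows the track along row ~236: its free end is at col 112, the loco at 140–190, the wagon with the blue container at 190–252, and the shed roof at 253–334. The scene view agrees: tree and signal are on the robot side, and the track stack and yellow container are on the far side. Next I'll measure the edges.

```bash
python3 - <<'E'
from h import *
d=np.load('pics/top.npz');im=d['img'][:,:,::-1]
c=cv2.resize(im[205:270,105:260],None,fx=5,fy=5,interpolation=cv2.INTER_CUBIC);cv2.imwrite('pics/crop.png',c)
d2=np.load('pics/scene.npz');im2=d2['img'][:,:,::-1]
cv2.imwrite('pics/crop2.png',cv2.resize(im2[200:310,290:470],None,fx=4,fy=4,interpolation=cv2.INTER_CUBIC))
# roof corners
hsv=cv2.cvtColor(im,cv2.COLOR_BGR2HSV)
m=((hsv[:,:,0]<8)|(hsv[:,:,0]>172))&(hsv[:,:,1]>170)&(hsv[:,:,2]>60)
m=m.astype(np.uint8);m[:195]=0;m[270:]=0;m[:,345:]=0;m[:,:245]=0
cs=max(cv2.findContours(m,0,2)[0],key=cv2.contourArea)
b=cv2.boxPoints(cv2.minAreaRect(cs));print(b)
for p in b:print(ray(d,*p,.102))
E
```

```text
[[252.06342 204.96571]
 [332.46362 202.37215]
 [334.25885 258.02393]
 [253.85864 260.6175 ]]
[ 0.54922253 -0.09853461  0.102     ]
[ 0.55337533 -0.27893621  0.102     ]
[ 0.42922801 -0.28096239  0.102     ]
[ 0.42486019 -0.10205875  0.102     ]
```

View pics/crop.png

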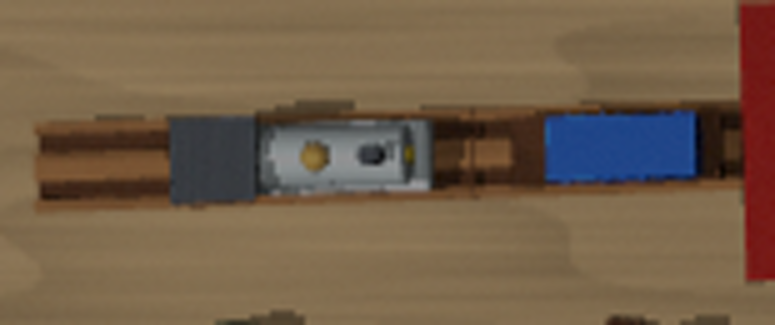

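View pics/crop2.png

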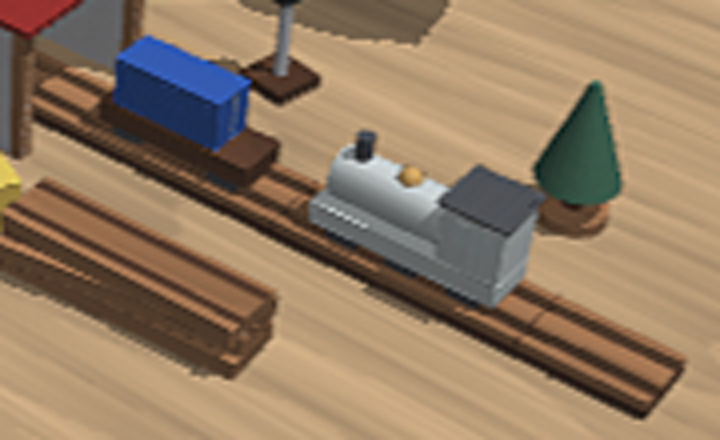

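The crops show the free track end at crop (37,122–210), the cab roof at x 170–256, y 115–202, the loco nose at x≈432, the wagon tail at x≈512 and the container at 545–697. The scene crop confirms the order. I'll work out the pushing pose now.

```bash
cat >> h.py <<'E'
d=np.load('pics/top.npz')
P=lambda x,y,z:ray(d,(x+.5)/5-.5+105,(y+.5)/5-.5+205,z)
A=P(37,166,.012); B=P(740,146,.012)
rc=np.array([[.54922253,-.09853461],[.55337533,-.27893621],[.42922801,-.28096239],[.42486019,-.10205875]])
rf=(rc[0]+rc[3])/2; rb=(rc[1]+rc[2])/2
back=P(170,159,.074); nose=P(432,155,.031); tail=P(512,148,.032)
E
python3 - <<'E'
from h import *
print('track end',A,'near mouth',B,'roof f/b',rf,rb)
print('back roof',back,'nose',nose,'tail',tail)
for a,b in((A[:2],B[:2]),(A[:2],rb),(rf,rb)):
    v=b-a;print(np.degrees(np.arctan2(v[1],v[0])),np.linalg.norm(v))
v=(rb-A[:2]);u=v/np.linalg.norm(v)
for n,p in(('mouth',rf+u*.008),('back',back[:2]),('nose',nose[:2]),('tail',tail[:2])):
    w=p-A[:2];print(n,'along',w@u,'lat',u[0]*w[1]-u[1]*w[0])
# tool: z = down tilted forward t, y = across track
t=np.radians(15);U=np.array([*u,0]);Z=np.array([0,0,1.])
z=-Z*np.cos(t)+U*np.sin(t); s=bot.sense(); R0=R.from_euler('xyz',s['ee_rot'])
bk=A[:2]+u*((back[:2]-A[:2])@u+.002)
for sg in(1,-1):
    y=sg*np.cross(Z,U);x=np.cross(y,z);Rt=R.from_matrix(np.c_[x,y,z])
    tip=np.array([*(bk-u*.040),.10]); tcp=tip-.199*z
    print(sg,'rotvec',(R0.inv()*Rt).as_rotvec(),'shift mm',R0.inv().apply(tcp-s['position'])*1000,tcp,Rt.as_matrix().round(3).tolist())
print(bk,U)
E
```

```text
track end [0.47916369 0.25040829 0.012     ] near mouth [ 0.48600678 -0.09268098  0.012     ] roof f/b [ 0.48704136 -0.10029668] [ 0.49130167 -0.2799493 ]
back roof [0.48123162 0.16545793 0.074     ] nose [0.48264112 0.05338095 0.031     ] tail [0.48564595 0.0148579  0.032     ]
-88.85735787525708 0.3431575067839283
-88.68893465005733 0.5304964683523302
-88.64153363966699 0.17970312772503574
mouth along 0.35879340212452376 lat -0.00014866904552458468
back along 0.08497543074726771 lat 0.00012368729153596544
nose along 0.1970553240669328 lat -0.001031549384443164
tail along 0.23563704088931067 lat 0.0010910655209077288
1 rotvec [-0.16338347 -0.22866349 -1.23131259] shift mm [ 537.69950624 -722.26127842  112.83734387] [0.47906006 0.25493666 0.29221924] [[-0.022, 1.0, 0.006], [0.966, 0.023, -0.259], [-0.259, 0.0, -0.966]]
-1 rotvec [-0.25029819  0.17884178  1.89017974] shift mm [ 537.69950624 -722.26127842  112.83734387] [0.47906006 0.25493666 0.29221924] [[0.022, -1.0, 0.006], [-0.966, -0.023, -0.259], [0.259, -0.0, -0.966]]
[0.48115373 0.16345563] [ 0.02288041 -0.99973821  0.        ]
```

```bash
python3 -m jog '{"delta_rot":[[0,0,0],[0,0,0],[-0.163,-0.229,-1.231],[-0.163,-0.229,-1.231],[-0.163,-0.229,-1.231],[-0.163,-0.229,-1.231],[-0.163,-0.229,-1.231],[-0.163,-0.229,-1.231],[-0.163,-0.229,-1.231],[-0.163,-0.229,-1.231],[-0.163,-0.229,-1.231],[-0.163,-0.229,-1.231],[-0.163,-0.229,-1.231],[-0.163,-0.229,-1.231],[-0.163,-0.229,-1.231],[-0.163,-0.229,-1.231],[-0.163,-0.229,-1.231],[-0.163,-0.229,-1.231],[-0.163,-0.229,-1.231],[-0.163,-0.229,-1.231]],"dp":[[0,0,-60],[0,0,-110],[538,-722,13],[538,-722,13],[538,-722,13],[538,-722,13],[538,-722,13],[538,-722,13],[538,-722,13],[538,-722,13],[538,-722,13],[538,-722,13],[538,-722,13],[538,-722,13],[538,-722,13],[538,-722,13],[538,-722,13],[538,-722,13],[538,-722,13],[538,-722,13]],"jaw":[0,0,0,0,0,0,0,0,0,0,0,0,0,0,0,0,0,0,0,0]}' 
cat > st.py <<'E'
from h import *
s=bot.sense();Rm=R.from_euler('xyz',s['ee_rot']);tip=s['position']+Rm.apply([0,0,.199])
u=np.array([0.02288,-0.99974]);w=tip[:2]-A[:2]
print('clk %.2f along %.1f lat %.1f z %.1f mm'%(s['clock'],w@u*1e3,(u[0]*w[1]-u[1]*w[0])*1e3,tip[2]*1e3),'Fpush %.2f'%-(s['force'][:2]@u),s['force'].round(2),Rm.as_matrix().round(3).tolist(), s['joint_positions'].round(2))
E
python3 st.py
```

```text
clock: 2.6
position: [0.4794, 0.2534, 0.3919]
ee_rot: [3.141, 0.264, 1.592]
force: [-0.0, -0.0, -0.1]
finger_gap: 0.009
gripper_force: 0.0
clk 2.60 along 48.9 lat 0.2 z 199.8 mm Fpush -0.00 [-0.04 -0.   -0.09] [[-0.02, 1.0, 0.006], [0.965, 0.021, -0.26], [-0.261, 0.0, -0.965]] [ 0.31  0.03  1.82 -0.26  1.37  0.36]
```

```bash
python3 -m jog '{"delta_rot":[[0,0,0],[0,0,0],[0,0,0],[0,0,0],[0,0,0],[0,0,0],[0,0,0]],"dp":[[15,0,57],[30,0,112],[46.4,0,171.8],[46.4,0,171.8],[36.7,0,174.4],[27,0,177],[27,0,177]],"jaw":[0,0,0,0,0,0,0]}'; python3 st.py; python3 -c "
from h import *
d=snap('scene','s2');cv2.imwrite('pics/s2c.png',cv2.resize(d['img'][170:310,290:490,::-1],None,fx=4,fy=4))"
```

```text
clock: 3.48
position: [0.4804, 0.2336, 0.2153]
ee_rot: [3.139, 0.263, 1.591]
force: [-0.6, -0.9, 1.0]
finger_gap: 0.005
gripper_force: 0.0
clk 3.48 along 68.6 lat 1.1 z 23.2 mm Fpush -0.92 [-0.63 -0.94  0.98] [[-0.02, 1.0, 0.008], [0.965, 0.021, -0.26], [-0.26, 0.002, -0.966]] [ 0.28  0.26  1.93 -0.3   1.03  0.42]
```

View pics/s2c.png

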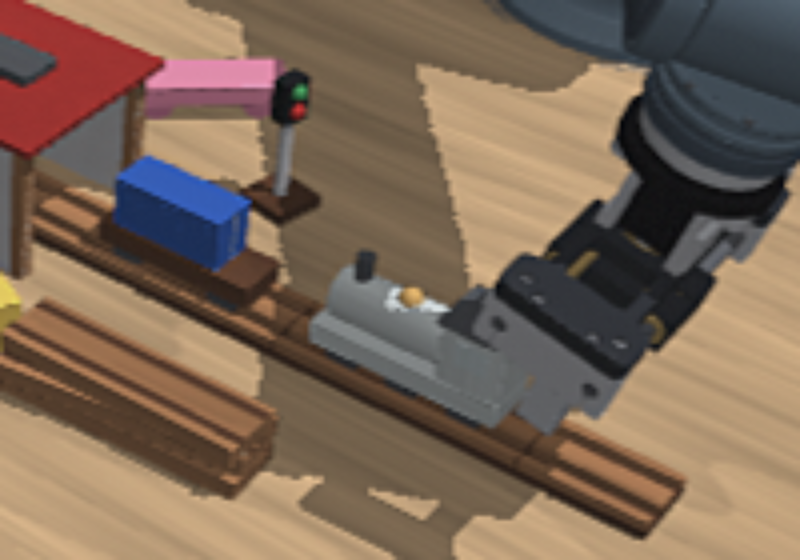

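The crop shows the fingers low behind the loco back, leaning away from it, with everything else unmoved. The tree is hidden behind the gripper, so I'll let it settle and check forces.

```bash
python3 -m jog '{"delta_rot":[[0,0,0],[0,0,0]],"dp":[[0,0,0],[0,0,0]],"jaw":[0,0]}'>/dev/null; python3 st.py; python3 -c "
from h import *
d=snap('top','t2');cv2.imwrite('pics/t2c.png',cv2.resize(d['img'][190:310,90:290,::-1],None,fx=4,fy=4))"
```

```text
clk 3.77 along 67.7 lat 0.4 z 21.8 mm Fpush 0.70 [0.02 0.7  0.13] [[-0.022, 1.0, 0.006], [0.965, 0.023, -0.26], [-0.26, 0.0, -0.966]] [ 0.28  0.26  1.93 -0.3   1.03  0.42]
```

View pics/t2c.png

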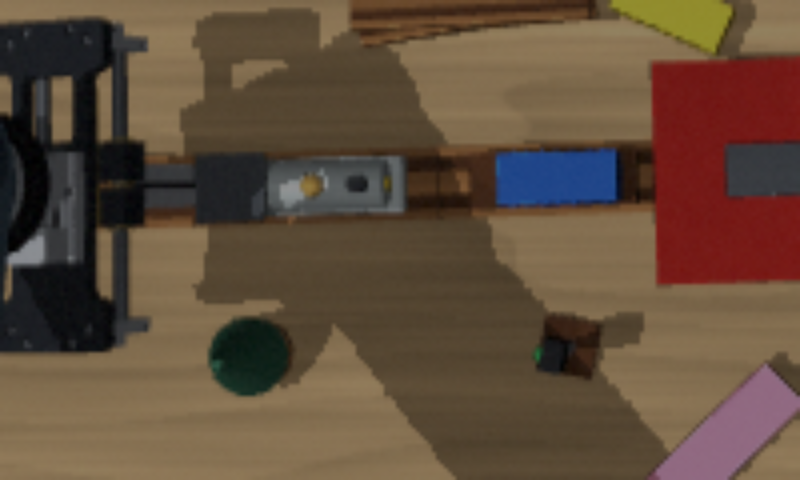

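```bash
cat > chk.py <<'E'
import sys
from workcell import bot
import numpy as np
s=bot.sense();f=s['force'];F=-(f[:2]@[0.02288,-0.99974]);y=s['position'][:2]@[0.02288,-0.99974]*1e3
print('clk %.2f pos %.2f F %.2f lat %.2f z %.2f'%(s['clock'],y,F,f[0],f[2]))
sys.exit(F>float(sys.argv[1]) or abs(f[2])>6 or abs(f[0])>6)
E
python3 chk.py 5 && python3 -m jog '{"delta_rot":[[0,0,0],[0,0,0]],"dp":[[-1.93,0,0.52],[-3.86,0,1.04]],"jaw":[0,0]}' >/dev/null && python3 chk.py 6 && python3 -m jog '{"delta_rot":[[0,0,0],[0,0,0]],"dp":[[-1.93,0,0.52],[-3.86,0,1.04]],"jaw":[0,0]}' >/dev/null && python3 chk.py 6 && python3 -m jog '{"delta_rot":[[0,0,0],[0,0,0]],"dp":[[-1.93,0,0.52],[-3.86,0,1.04]],"jaw":[0,0]}' >/dev/null && python3 chk.py 6 && python3 -m jog '{"delta_rot":[[0,0,0],[0,0,0]],"dp":[[-1.93,0,0.52],[-3.86,0,1.04]],"jaw":[0,0]}' >/dev/null && python3 chk.py 6
```

```text
clk 3.83 pos -223.50 F 0.33 lat -0.44 z 0.06False
```

```bash
sed -i 's/sys.exit(\(.*\))$/sys.exit(int(\1))/' chk.py
python3 chk.py 5 && python3 -m jog '{"delta_rot":[[0,0,0],[0,0,0]],"dp":[[-1.93,0,0.52],[-3.86,0,1.04]],"jaw":[0,0]}' >/dev/null && python3 chk.py 6 && python3 -m jog '{"delta_rot":[[0,0,0],[0,0,0]],"dp":[[-1.93,0,0.52],[-3.86,0,1.04]],"jaw":[0,0]}' >/dev/null && python3 chk.py 6 && python3 -m jog '{"delta_rot":[[0,0,0],[0,0,0]],"dp":[[-1.93,0,0.52],[-3.86,0,1.04]],"jaw":[0,0]}' >/dev/null && python3 chk.py 6 && python3 -m jog '{"delta_rot":[[0,0,0],[0,0,0]],"dp":[[-1.93,0,0.52],[-3.86,0,1.04]],"jaw":[0,0]}' >/dev/null && python3 chk.py 6
```

```text
clk 3.83 pos -223.50 F 0.33 lat -0.44 z 0.06
clk 4.08 pos -219.28 F -0.23 lat 0.24 z 0.37
clk 4.33 pos -215.29 F 2.70 lat 0.09 z 0.60
clk 4.58 pos -211.30 F 1.41 lat -0.42 z -0.44
clk 4.83 pos -207.23 F 1.11 lat -0.90 z -0.83
```

```bash

python3 -m jog '{"delta_rot":[[0,0,0],[0,0,0],[0,0,0],[0,0,0],[0,0,0],[0,0,0],[0,0,0],[0,0,0]],"dp":[[-2.9,0,0.78],[-5.8,0,1.56],[-8.7,0,2.34],[-11.6,0,3.12],[-14.5,0,3.9],[-17.4,0,4.68],[-20.3,0,5.46],[-23.2,0,6.24]],"jaw":[0,0,0,0,0,0,0,0]}' >/dev/null && python3 chk.py 6 && python3 st.py && python3 -m jog '{"delta_rot":[[0,0,0],[0,0,0],[0,0,0]],"dp":[[-1.93,0,0.52],[-3.86,0,1.04],[-5.79,0,1.56]],"jaw":[0,0,0]}' >/dev/null && python3 chk.py 6 && python3 -m jog '{"delta_rot":[[0,0,0],[0,0,0],[0,0,0]],"dp":[[-1.93,0,0.52],[-3.86,0,1.04],[-5.79,0,1.56]],"jaw":[0,0,0]}' >/dev/null && python3 chk.py 6&& python3 -m jog '{"delta_rot":[[0,0,0],[0,0,0],[0,0,0]],"dp":[[-1.93,0,0.52],[-3.86,0,1.04],[-5.79,0,1.56]],"jaw":[0,0,0]}' >/dev/null && python3 chk.py 6
```

```text
clk 5.83 pos -183.12 F 1.15 lat 0.55 z 0.01
clk 5.83 along 108.1 lat 0.3 z 21.6 mm Fpush 1.15 [0.55 1.16 0.01] [[-0.022, 1.0, 0.006], [0.965, 0.023, -0.26], [-0.26, -0.0, -0.965]] [ 0.21  0.23  1.98 -0.31  1.01  0.36]
clk 6.20 pos -177.21 F 2.14 lat -0.84 z 0.36
clk 6.58 pos -171.24 F 2.24 lat -0.84 z -0.85
clk 6.95 pos -165.19 F 1.56 lat 0.29 z -1.06
```

```bash

python3 -m jog '{"delta_rot":[[0,0,0],[0,0,0],[0,0,0],[0,0,0],[0,0,0],[0,0,0],[0,0,0],[0,0,0]],"dp":[[-2.9,0,0.78],[-5.8,0,1.56],[-8.7,0,2.34],[-11.6,0,3.12],[-14.5,0,3.9],[-17.4,0,4.68],[-20.3,0,5.46],[-23.2,0,6.24]],"jaw":[0,0,0,0,0,0,0,0]}' >/dev/null && python3 chk.py 6 && python3 -m jog '{"delta_rot":[[0,0,0],[0,0,0],[0,0,0],[0,0,0],[0,0,0],[0,0,0],[0,0,0],[0,0,0]],"dp":[[-2.9,0,0.78],[-5.8,0,1.56],[-8.7,0,2.34],[-11.6,0,3.12],[-14.5,0,3.9],[-17.4,0,4.68],[-20.3,0,5.46],[-23.2,0,6.24]],"jaw":[0,0,0,0,0,0,0,0]}' >/dev/null && python3 st.py; python3 chk.py 6; python3 -c "
from h import *
d=snap('scene','s3');cv2.imwrite('pics/s3c.png',cv2.resize(d['img'][150:290,230:430,::-1],None,fx=4,fy=4))"
```

```text
clk 7.95 pos -141.12 F 2.53 lat 1.04 z -0.12
clk 8.95 along 174.2 lat 0.3 z 21.7 mm Fpush 2.03 [-0.75  2.02 -0.54] [[-0.022, 1.0, 0.006], [0.965, 0.022, -0.26], [-0.26, -0.0, -0.965]] [ 0.08  0.18  2.03 -0.32  0.97  0.24]
clk 8.95 pos -117.06 F 2.03 lat -0.75 z -0.54
```

View pics/s3c.png

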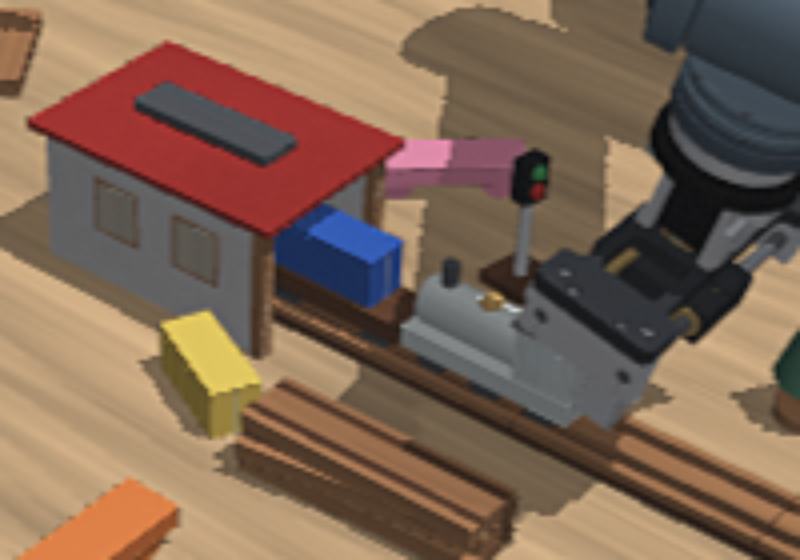

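The crop shows the loco closed up to the wagon (crop ~(405,320)), the container riding with its front under the roof, and the bystanders unmoved. Now I'll feel for the block in fine steps with a force stop.

```bash

python3 -m jog '{"delta_rot":[[0,0,0],[0,0,0],[0,0,0],[0,0,0]],"dp":[[-1.93,0,0.52],[-3.86,0,1.04],[-5.79,0,1.56],[-7.72,0,2.08]],"jaw":[0,0,0,0]}' >/dev/null && python3 chk.py 4.5 &&
python3 -m jog '{"delta_rot":[[0,0,0],[0,0,0],[0,0,0]],"dp":[[-0.97,0,0.26],[-1.93,0,0.52],[-2.9,0,0.78]],"jaw":[0,0,0]}' >/dev/null && python3 chk.py 4.5 &&
python3 -m jog '{"delta_rot":[[0,0,0],[0,0,0]],"dp":[[-0.48,0,0.13],[-0.97,0,0.26]],"jaw":[0,0]}' >/dev/null && python3 chk.py 4.5 &&
python3 -m jog '{"delta_rot":[[0,0,0],[0,0,0]],"dp":[[-0.48,0,0.13],[-0.97,0,0.26]],"jaw":[0,0]}' >/dev/null && python3 chk.py 4.5 &&
python3 -m jog '{"delta_rot":[[0,0,0],[0,0,0]],"dp":[[-0.48,0,0.13],[-0.97,0,0.26]],"jaw":[0,0]}' >/dev/null && python3 chk.py 4.5 &&
python3 -m jog '{"delta_rot":[[0,0,0],[0,0,0]],"dp":[[-0.48,0,0.13],[-0.97,0,0.26]],"jaw":[0,0]}' >/dev/null && python3 chk.py 4.5 &&
python3 -m jog '{"delta_rot":[[0,0,0],[0,0,0]],"dp":[[-0.48,0,0.13],[-0.97,0,0.26]],"jaw":[0,0]}' >/dev/null && python3 chk.py 4.5 &&
python3 -m jog '{"delta_rot":[[0,0,0],[0,0,0]],"dp":[[-0.48,0,0.13],[-0.97,0,0.26]],"jaw":[0,0]}' >/dev/null && python3 chk.py 4.5 &&
python3 -m jog '{"delta_rot":[[0,0,0],[0,0,0]],"dp":[[-0.48,0,0.13],[-0.97,0,0.26]],"jaw":[0,0]}' >/dev/null && python3 chk.py 4.5 &&
python3 -m jog '{"delta_rot":[[0,0,0],[0,0,0]],"dp":[[-0.48,0,0.13],[-0.97,0,0.26]],"jaw":[0,0]}' >/dev/null && python3 chk.py 4.5 &&
python3 -m jog '{"delta_rot":[[0,0,0],[0,0,0]],"dp":[[-0.48,0,0.13],[-0.97,0,0.26]],"jaw":[0,0]}' >/dev/null && python3 chk.py 4.5
```

```text
clk 9.50 pos -109.16 F 2.48 lat -0.40 z -0.15
clk 9.88 pos -106.23 F 2.82 lat -0.31 z -0.04
clk 10.12 pos -105.26 F 2.60 lat -0.20 z -1.24
clk 10.38 pos -104.25 F 1.77 lat 0.14 z -1.63
clk 10.62 pos -103.24 F 1.93 lat 0.34 z -0.15
clk 10.88 pos -102.22 F 2.49 lat 0.38 z -1.03
clk 11.12 pos -101.22 F 2.33 lat -0.85 z -0.44
clk 11.38 pos -100.22 F 1.83 lat 0.16 z -0.70
clk 11.62 pos -99.20 F 2.06 lat -0.25 z -0.58
clk 11.88 pos -98.21 F 1.65 lat -0.49 z 0.07
clk 12.12 pos -97.20 F 2.04 lat 0.35 z -1.14
```

```bash

python3 -m jog '{"delta_rot":[[0,0,0],[0,0,0]],"dp":[[-0.48,0,0.13],[-0.97,0,0.26]],"jaw":[0,0]}' >/dev/null && python3 chk.py 4 &&
python3 -m jog '{"delta_rot":[[0,0,0],[0,0,0]],"dp":[[-0.48,0,0.13],[-0.97,0,0.26]],"jaw":[0,0]}' >/dev/null && python3 chk.py 4 &&
python3 -m jog '{"delta_rot":[[0,0,0],[0,0,0]],"dp":[[-0.48,0,0.13],[-0.97,0,0.26]],"jaw":[0,0]}' >/dev/null && python3 chk.py 4 &&
python3 -m jog '{"delta_rot":[[0,0,0],[0,0,0]],"dp":[[-0.48,0,0.13],[-0.97,0,0.26]],"jaw":[0,0]}' >/dev/null && python3 chk.py 4 &&
python3 -m jog '{"delta_rot":[[0,0,0],[0,0,0]],"dp":[[-0.48,0,0.13],[-0.97,0,0.26]],"jaw":[0,0]}' >/dev/null && python3 chk.py 4 &&
python3 -m jog '{"delta_rot":[[0,0,0],[0,0,0]],"dp":[[-0.48,0,0.13],[-0.97,0,0.26]],"jaw":[0,0]}' >/dev/null && python3 chk.py 4 &&
python3 -m jog '{"delta_rot":[[0,0,0],[0,0,0]],"dp":[[-0.48,0,0.13],[-0.97,0,0.26]],"jaw":[0,0]}' >/dev/null && python3 chk.py 4 &&
python3 -m jog '{"delta_rot":[[0,0,0],[0,0,0]],"dp":[[-0.48,0,0.13],[-0.97,0,0.26]],"jaw":[0,0]}' >/dev/null && python3 chk.py 4 &&
python3 -m jog '{"delta_rot":[[0,0,0],[0,0,0]],"dp":[[-0.48,0,0.13],[-0.97,0,0.26]],"jaw":[0,0]}' >/dev/null && python3 chk.py 4 &&
python3 -m jog '{"delta_rot":[[0,0,0],[0,0,0]],"dp":[[-0.48,0,0.13],[-0.97,0,0.26]],"jaw":[0,0]}' >/dev/null && python3 chk.py 4 &&
python3 -m jog '{"delta_rot":[[0,0,0],[0,0,0]],"dp":[[-0.48,0,0.13],[-0.97,0,0.26]],"jaw":[0,0]}' >/dev/null && python3 chk.py 4 &&
python3 -m jog '{"delta_rot":[[0,0,0],[0,0,0]],"dp":[[-0.48,0,0.13],[-0.97,0,0.26]],"jaw":[0,0]}' >/dev/null && python3 chk.py 4 &&
python3 -m jog '{"delta_rot":[[0,0,0],[0,0,0]],"dp":[[-0.48,0,0.13],[-0.97,0,0.26]],"jaw":[0,0]}' >/dev/null && python3 chk.py 4 &&
python3 -m jog '{"delta_rot":[[0,0,0],[0,0,0]],"dp":[[-0.48,0,0.13],[-0.97,0,0.26]],"jaw":[0,0]}' >/dev/null && python3 chk.py 4 &&
python3 -m jog '{"delta_rot":[[0,0,0],[0,0,0]],"dp":[[-0.48,0,0.13],[-0.97,0,0.26]],"jaw":[0,0]}' >/dev/null && python3 chk.py 4 &&
python3 -m jog '{"delta_rot":[[0,0,0],[0,0,0]],"dp":[[-0.48,0,0.13],[-0.97,0,0.26]],"jaw":[0,0]}' >/dev/null && python3 chk.py 4
```

```text
clk 12.38 pos -96.21 F 2.75 lat 0.50 z -0.74
clk 12.62 pos -95.18 F 2.70 lat -0.51 z 0.46
clk 12.88 pos -94.21 F 3.08 lat 0.65 z -0.44
clk 13.12 pos -93.17 F 2.65 lat -0.69 z -0.85
clk 13.38 pos -92.20 F 2.46 lat 0.21 z -0.38
clk 13.62 pos -91.18 F 1.55 lat -0.12 z -0.92
clk 13.88 pos -90.17 F 1.96 lat -0.20 z -0.13
clk 14.12 pos -89.18 F 1.10 lat -0.43 z -0.57
clk 14.38 pos -88.18 F 2.18 lat 0.29 z -0.12
clk 14.62 pos -87.17 F 1.34 lat -0.16 z -1.97
clk 14.88 pos -86.15 F 2.00 lat -0.10 z 0.15
clk 15.12 pos -85.25 F 3.60 lat 0.15 z -0.63
clk 15.38 pos -84.64 F 7.78 lat -0.35 z 0.35
```

Contact: the force rose from about 2 to 7.8 N, so roughly 5.7 N is on the block. Backing straight off.

```bash

python3 -m jog '{"delta_rot":[[0,0,0],[0,0,0],[0,0,0],[0,0,0],[0,0,0],[0,0,0]],"dp":[[0.3,0,-0.08],[1,0,-0.26],[4.8,0,-1.3],[14.5,0,-3.9],[29,0,-7.8],[29,0,-7.8]],"jaw":[0,0,0,0,0,0]}' >/dev/null; python3 chk.py 4;  python3 -m jog '{"delta_rot":[[0,0,0],[0,0,0],[0,0,0],[0,0,0],[0,0,0]],"dp":[[-10,0,-39],[-26,0,-97],[-39,0,-145],[-39,0,-145],[-39,0,-145]],"jaw":[0,0,0,0,0]}' ; python3 -c "
from h import *
d=snap('scene','s4');cv2.imwrite('pics/s4c.png',cv2.resize(d['img'][150:290,230:430,::-1],None,fx=4,fy=4))"
```

```text
clk 16.12 pos -115.31 F 0.00 lat -0.84 z 0.03
clock: 16.75
position: [0.482, 0.1254, 0.3632]
ee_rot: [-3.14, 0.264, 1.594]
force: [-0.7, -0.6, -0.3]
finger_gap: 0.006
gripper_force: 0.0
```

View pics/s4c.png

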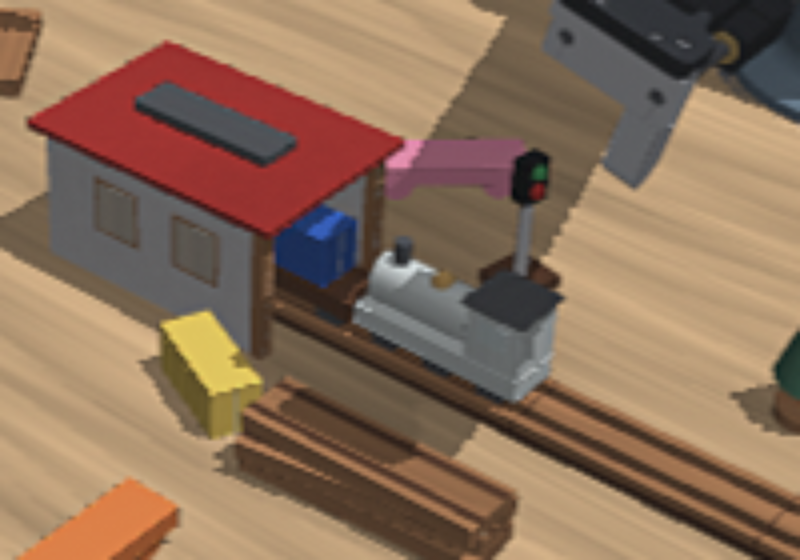

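The crop shows the loco closed up to the wagon at (360,310), the container still on the wagon in the shed mouth, and the robot clear. The nose is about 69 mm inside, which fits the block's range.

```bash
python3 -c "
from workcell import bot
print(bot.finish_job())"
```

```text
the job is handed in; nothing more can be done
None
```

I shunted the train into the shed and handed the job in at about 17 s: the wagon rests on the buffer block roughly 69 mm inside, with the loco closed up behind it and the container still on the wagon; the highest push I read was 7.8 N, about 5.7 N of it on the block, under its 9 N slip point.

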